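Set the egg timer by clicks and start it

TASK

Set the egg timer on the sill with a fingertip: flick its finned wheel clockwise (seen from above) click by click until it rests one click short of the arrow, then give it exactly one more click so that the fin with the knob stands at the arrow, without going past it. Then press the start button fully down and let it come up again. Only push and press, lift nothing: the timer stays where it stands and everything around it is left alone.

Things in the scene. Friction and masses are not known exactly. Their poses are not given: they have to be found in the camera images.
- timer: Loose egg timer, about 1 kg: aluminium block 130 (x) x 220 (y) x 34 mm high on rubber feet, its origin at the centre of its underside. On top: a black flat-lying wheel (axis vertical, at x 0, y +42 mm), a black arrow 4 mm high pointing in +y at the wheel, a grey round start button at x 0, y -80 mm. Yaw within 0.6 rad. A firm shove slides it.
- wheel (a joint): Angle of the wheel in rad, growing clockwise seen from above; 0: the knobbed fin is at the arrow. It clicks to rest every 60 degrees (1.047 rad) and starts 2 to 4 clicks short (about -2.09, -3.14 or -4.19). Pushed over half-way to the next click it goes there by itself, else it returns; this takes about 0.09 N m (2 N on a fin).
- wheel_center (a point): Wheel's axis at the height of the fins' tops, 62 mm above the timer's underside. Wheel 120 mm across: hub of radius 28 mm (top 60 mm up) and six radial fins 60 degrees apart, 6 mm thick, from radius 28 to 60 mm, 40 to 62 mm above the underside. Between fins it is open down to the block's top at 34 mm. At radius 50 mm a gap is 46 mm wide.
- knob_top (a point): Top centre of the knob, an upright round post 18 mm across on one fin, 52 mm from the wheel's axis, its top 74 mm above the timer's underside. It marks the fin to be set to the arrow.
- arrow_tip (a point): Point of the arrow on the timer, 67 mm from the wheel's axis in the timer's -y direction, 38 mm above the underside. At every click one fin points at it, so the gaps' middles then lie 30, 90, 150 ... degrees round from it.
- start_top (a point): Centre of the top of the start button, 30 mm across, whose cap goes 6 mm straight down; fully down takes 4 N.
- start (a joint): Travel of the start button in m: 0 up, 0.006 fully down. It springs back.
- bowl: Bystander: blue ceramic bowl, 80 mm across, 45 mm high, on the rack. Origin under its centre.
- salt: Bystander: glass salt cellar with steel screw top, 42 mm across, 62 mm high, on the rack. Origin under its centre.
- poacher: Bystander: steel egg poacher, 84 mm across, with a hinged flap and a handle, on the tray. Origin under its centre.
- peg1: Bystander: white plastic peg, 72 x 16 x 10 mm, lying on the sill near the timer. Origin under its centre.
- peg2: Bystander: a second such peg, lying on the tray. Origin under its centre.
- eggcup: Bystander: white egg cup, 46 mm across, 55 mm high, near the timer. Origin under its centre.

How it is judged:
By the outcome, as a careful person would: the job done as asked, in the order asked, and still so for the second after the job is handed in, with the robot touching nothing.
It also fails if it takes over 64 s, if anything falls off the work surface, if the arm or the gripper's body presses on something with over 40 N, if the wrist force passes 120 N, or if a joint passes its speed limit or range.

ROBOT

A 7-joint arm with a two-finger parallel gripper is mounted at the origin on the work surface. World frame = base frame: x ahead of the robot, y to its left, z up, the work surface at z = 0. Lengths are in m, angles in degrees, forces in N, time in s.
With the tool pointing down it reaches from about 0.425 to 0.95 m from the base axis. Payload 16.7 kg.
Tool frame: the origin (TCP) lies on the centre line of the jaws, within the pads' length; the fingertips stand 17 mm ahead of it and the grasp point (between the pads) lies 2 mm behind it (bot.tips_ahead is the distance from the TCP to the fingertips, in m); z points along the fingers, y is the line along which they close (so a half turn about z gives the same grasp; the last joint's range is limited). The gripper opens to 94 mm and grips with 3 to 60 N. Pads are 16 mm wide; open, the fingers measure 119 mm over their backs; the gripper's body (75 mm by 177 mm) begins 78 mm behind the grasp point.
Start: joints at [60.075, 24.414, 4.234, 92.017, -1.954, 63.644, -3.845], TCP at [0.246, -0.629, 0.222] pointing down, gripper open.
Joint ranges: [-163.25, 163.25], [-28.42, 122.38], [-70.27, 78.77], [12.13, 141.07], [-58.53, 238.53], [9.26, 117.41], [-156.51, 156.51]. Speed limits (degrees/s): [108.29, 108.29, 136.94, 136.94, 172.46, 172.46, 172.46].

INTERFACE

Orientations are given as a 3x3 rotation matrix whose columns are the frame's x, y, z axes.
In Python, from bench import bot, optics, order gives the robot as it stands.
- The arm moves only by the tool play_rows, never from a script. Its argument "motion" is a list of rows, each an object with "translation": the shift along the tool's x, y, z normalised to -1 to 1, where 1 is 15 cm, a list of three; "yaw": the turn about the tool's z normalised to -1 to 1, where 1 is 0.08 rad. A call has exactly 5 rows; each row shifts and turns the commanded pose from where the row before left it, along the tool's axes as they then stand; what a row does not reach is not made up. A row lasts 1/12 s, in which the tool goes at most 41.7 mm and 7.16 degrees, less where a joint would pass 70% of its speed; a pose out of reach is approached as far as the arm can. A call with a number of a shift or a turn outside -1 to 1 is refused whole. A call with a gripper value outside its range is refused whole. "claw" is the opening, from 0 (shut) to 1 (fully open), set as the call begins (left out, the last holds). The fingers move at their own pace and stop on an object; the grip force is fixed at half the most. Time passes only in rows, so rows that do not move let the fingers close, or fill a call up. It gives the time, the measured TCP pose, the force, the opening and the grip force at its end, in the units of the state.
- bot.get_obs(): the state, without advancing time (a new reading comes with each control period).
- optics.get_image(name): name is "scene" or "top" or "wrist"; returns a dict with "image" (400x640x3 uint8, red, green, blue), "fx", "fy", "cx", "cy" (pixels), "k1" (the pictures are not rectified: a ray, as slopes to the right and down, at radius r is drawn at 1 + k1 r^2 times it, then the intrinsics apply), "T" (4x4, takes a point from camera to world coordinates). Camera axes: x right, y up, looking along -z (the intrinsics and any distortion apply to the point x, -y, -z); pixel columns grow to the right and rows downward; lengths in m; the calibration is good to about 2 mm. A picture is of the moment at which its call begins. There is no depth.
- order.hand_in(): hands the job in; it is judged then, once.
The state is a dict: "time": time; "q": joint angles; "qvel": joint speeds; "tau": joint torques, N m; "tcp_pos": TCP position; "ee_rot": TCP orientation; "contact_force": force on the tool from outside, world axes, zero at the start; "ft_torque": the same for the moment, N m; "width": finger opening in m; "grasp_force": force on a finger pad.
Only numpy, scipy, OpenCV 4.12 (cv2) and the standard library are available. Lean on these libraries where they do the work, as an engineer would, in place of code of your own. Each camera call takes 0.05 s, during which the arm holds its last target. There are 200 camera calls.

## Working session

There is one attempt and no reset: what is moved stays moved. The work goes in short steps, Python scripts to look and compute and a tool call to move; the robot and the scene stay as the last step left them, time stands still between calls to the robot, and variables do not carry over. Pictures are saved under pics/ and viewed, at most 10 in all, crops included, and the job is handed in when it is done.

Besides the shell and the picture viewer there is one more tool, called after "Emit:" as a command line: name --argument value ..., lists and objects as JSON in quotes. play_rows: Moves the arm, as the interface text tells. Scaled input: -1 to 1 covers 15 cm each way for a shift and 0.08 rad each way for a turn. Its arguments: {"type":"object","properties":{"motion":{"type":"array"},"claw":{"type":"number"}},"required":["motion"]}

```bash
mkdir -p pics; ls; python3 - <<'E'
from bench import bot, optics, order
import cv2
o=bot.get_obs(); print({k:o[k] for k in('time','tcp_pos','ee_rot','width','contact_force')},bot.tips_ahead)
for n in('top','scene'):
    d=optics.get_image(n); cv2.imwrite(f'pics/{n}0.png',d['image'][:,:,::-1]); print(n,d['T'],d['fx'],d['k1'])
E
```

```text
pics
{'time': 0.0, 'tcp_pos': array([ 0.24567232, -0.6282564 ,  0.22178446]), 'ee_rot': array([[ 9.31327669e-01,  3.64181928e-01, -5.45083852e-04],
       [ 3.64182326e-01, -9.31326947e-01,  1.16229592e-03],
       [-8.43641102e-05, -1.28098826e-03, -9.99999176e-01]]), 'width': 0.09379213081827568, 'contact_force': array([-0.44491707,  0.27531326, -0.51165979])} 0.017
top [[ 0.01906085  0.98572718 -0.16726809  0.36864346]
 [-0.99935412  0.02388093  0.02685238 -0.02675117]
 [ 0.03046364  0.16664823  0.9855457   0.91712244]
 [ 0.          0.          0.          1.        ]] 361.1223214564875 -0.03922301558688461
scene [[-0.66566326 -0.5354036   0.51984172  1.08468305]
 [ 0.74617776 -0.46769441  0.47379393  0.47560671]
 [-0.0105439   0.70328154  0.71083324  0.8624455 ]
 [ 0.          0.          0.          1.        ]] 519.0864857796367 -0.015708919762357516
```

View pics/top0.png

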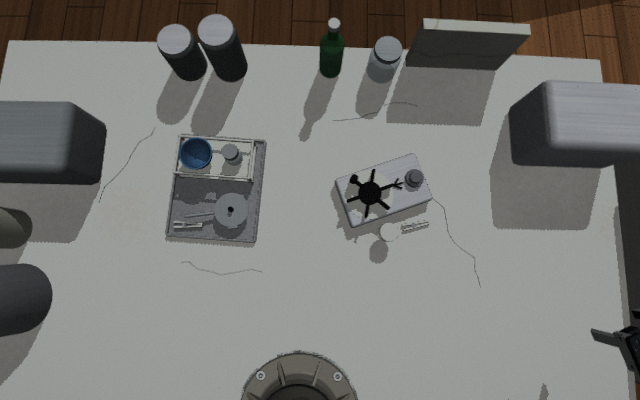

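View pics/scene0.png

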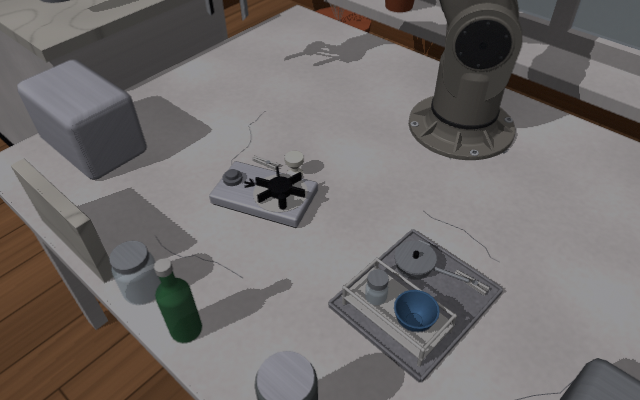

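The timer shows in the top view around (383,190): wheel at (370,193), button at (414,178), arrow near (396,185). The egg cup (388,232) and peg1 (414,227) lie on its robot side. I'll enlarge this part.

```bash
cat > h.py <<'E'
from bench import bot, optics, order
import numpy as np, cv2
def K(d): return np.array([[d['fx'],0,d['cx']],[0,d['fy'],d['cy']],[0,0,1]])
def D(d): return np.array([d['k1'],0,0,0,0.])
def px2w(d,uv,z):
    p=cv2.undistortPoints(np.array([[uv]],float),K(d),D(d))[0,0]
    T=d['T']; r=T[:3,:3]@[p[0],-p[1],-1]; c=T[:3,3]
    return c+r*(z-c[2])/r[2]
def w2px(d,P):
    T=d['T']; c=(np.atleast_2d(P)-T[:3,3])@T[:3,:3]*[1,-1,-1]
    return cv2.projectPoints(c,np.zeros(3),np.zeros(3),K(d),D(d))[0][:,0]
def crop(d,u,v,w,h,s,name):
    c=d['image'][v:v+h,u:u+w,::-1]; cv2.imwrite(name,cv2.resize(c,None,fx=s,fy=s,interpolation=cv2.INTER_CUBIC))
E
python3 - <<'E'
from h import *
d=optics.get_image('top'); crop(d,325,145,120,100,6,'pics/c1.png')
for n,uv,z in(('wheel',(370,193),.062),('button',(414,178),.045),('arrow',(396,185),.038)): print(n,px2w(d,uv,z))
E
```

```text
wheel [ 0.52491345 -0.16098896  0.062     ]
button [ 0.56881923 -0.274313    0.045     ]
arrow [ 0.55126088 -0.23025937  0.038     ]
```

View pics/c1.png

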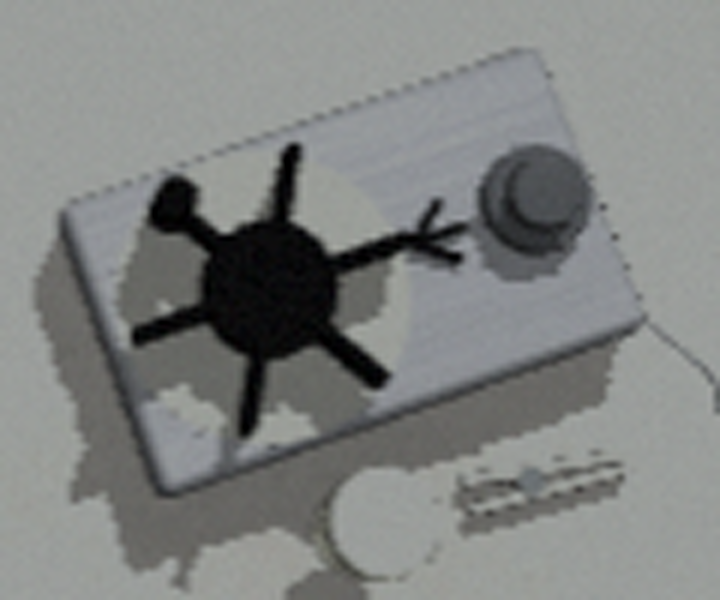

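The timer reads well: wheel to button measures 121.5 mm against a nominal 122 mm, and yaw is about 21°. The knob, at crop (175,203), is 120° counter-clockwise of the arrow, so two clicks are needed. Next I close the claw and go above the gap at world bearing 141°, which is away from the knob.

Emit:
play_rows --motion '[{"translation": [0.18, -0.167, 0], "yaw": 0}, {"translation": [0.18, -0.167, 0], "yaw": 0}, {"translation": [0.18, -0.167, 0], "yaw": 0}, {"translation": [0.18, -0.167, 0], "yaw": 0}, {"translation": [0.18, -0.167, 0], "yaw": 0}]' --claw 0

```text
time: 0.57
tcp_pos: [0.3263, -0.4611, 0.2223]
ee_rot: [[0.931, 0.364, -0.0], [0.364, -0.931, 0.0], [-0.0, -0.0, -1.0]]
contact_force: [1.4, -1.0, 0.2]
width: 0.0638
grasp_force: 0.0
```

Emit:
play_rows --motion '[{"translation": [0.18, -0.167, 0], "yaw": 0}, {"translation": [0.18, -0.167, 0], "yaw": 0}, {"translation": [0.18, -0.167, 0], "yaw": 0}, {"translation": [0.18, -0.167, 0], "yaw": 0}, {"translation": [0.18, -0.167, 0], "yaw": 0}]'

```text
time: 0.98
tcp_pos: [0.4064, -0.2953, 0.2225]
ee_rot: [[0.931, 0.364, 0.0], [0.364, -0.931, -0.0], [-0.0, 0.0, -1.0]]
contact_force: [1.8, -1.5, 0.4]
width: 0.031
grasp_force: 0.0
```

Emit:
play_rows --motion '[{"translation": [0.18, -0.167, 0], "yaw": 0}, {"translation": [0.18, -0.167, 0], "yaw": 0}, {"translation": [0.18, -0.167, 0], "yaw": 0}, {"translation": [0.18, -0.167, 0], "yaw": 0}, {"translation": [0.18, -0.167, 0], "yaw": 0}]'

```text
time: 1.4
tcp_pos: [0.4865, -0.1294, 0.2226]
ee_rot: [[0.931, 0.364, 0.0], [0.364, -0.931, -0.0], [0.0, 0.0, -1.0]]
contact_force: [0.9, -0.3, -0.2]
width: 0.0008
grasp_force: 0.0
```

Emit:
play_rows --motion '[{"translation": [0, 0, 0], "yaw": -0.9}, {"translation": [0, 0, 0], "yaw": -0.9}, {"translation": [0, 0, 0], "yaw": -0.9}, {"translation": [0, 0, 0], "yaw": -0.9}, {"translation": [0, 0, 0], "yaw": -0.9}]'

```text
time: 1.82
tcp_pos: [0.486, -0.1311, 0.2223]
ee_rot: [[0.741, 0.672, -0.0], [0.672, -0.741, 0.0], [-0.0, -0.0, -1.0]]
contact_force: [0.5, 0.0, -0.9]
width: 0.0008
grasp_force: 0.0
```

Emit:
play_rows --motion '[{"translation": [0, 0, 0], "yaw": -0.9}, {"translation": [0, 0, 0], "yaw": -0.9}, {"translation": [0, 0, 0], "yaw": -0.2}, {"translation": [0, 0, 0], "yaw": 0}, {"translation": [0, 0, 0], "yaw": 0}]'

```text
time: 2.23
tcp_pos: [0.4861, -0.1312, 0.2225]
ee_rot: [[0.629, 0.777, -0.0], [0.777, -0.629, 0.0], [-0.0, -0.0, -1.0]]
contact_force: [0.0, 0.1, -1.5]
width: 0.0004
grasp_force: 0.0
```

```bash
python3 - <<'E'
from h import *
d=optics.get_image('wrist'); cv2.imwrite('pics/w1.png',d['image'][:,:,::-1]); print(d['T'],d['fx'],d['cx'],d['cy'],d['k1'])
c=np.array([.525,-.161,.062]); a=np.radians(-68.8+60*np.arange(6))
P=[c]+[c+.06*np.array([np.cos(t),np.sin(t),0]) for t in a]
print(w2px(d,P).round())
E
```

```text
[[ 7.77570551e-01  6.09086586e-01  1.56197211e-01  5.30985437e-01]
 [-6.28795120e-01  7.53536361e-01  1.91832348e-01 -7.49330282e-02]
 [-8.57767415e-04 -2.47379229e-01  9.68918356e-01  3.84764142e-01]
 [ 0.00000000e+00  0.00000000e+00  0.00000000e+00  1.00000000e+00]] 293.7290731908439 317.0923272730153 200.75901967671516 -0.04576362149619708
[[361. 191.]
 [405. 216.]
 [409. 164.]
 [363. 136.]
 [315. 164.]
 [315. 216.]
 [360. 241.]]
```

View pics/w1.png

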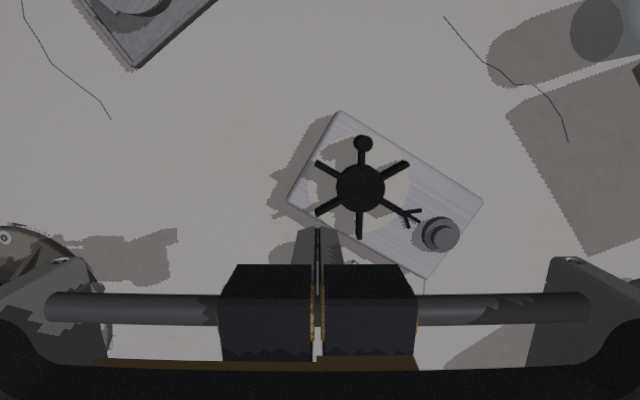

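The wrist view agrees with the estimate: hub seen at (360,188) against a predicted (361,191), and the fins match within about 3 px (3 mm). The knob is at (362,143). I'll shift 2.5 mm and descend into the gap.

Emit:
play_rows --motion '[{"translation": [0.017, 0, 0.18], "yaw": 0}, {"translation": [0, 0, 0.18], "yaw": 0}, {"translation": [0, 0, 0.18], "yaw": 0}, {"translation": [0, 0, 0.18], "yaw": 0}, {"translation": [0, 0, 0.18], "yaw": 0}]'

```text
time: 2.7
tcp_pos: [0.4878, -0.1291, 0.0865]
ee_rot: [[0.629, 0.778, 0.001], [0.778, -0.629, -0.0], [0.0, 0.0, -1.0]]
contact_force: [1.2, 0.6, -1.1]
width: 0.0006
grasp_force: 0.0
```

```bash
python3 - <<'E'
from h import *
d=optics.get_image('wrist'); e=optics.get_image('top')
a=cv2.resize(d['image'][110:290,220:500,::-1],(800,514),interpolation=cv2.INTER_CUBIC)
cv2.imwrite('pics/w2.png',a)
c=np.array([.526,-.160,.062]); t=np.radians(-68.8+60*np.arange(6))
P=[c]+[c+.06*np.array([np.cos(x),np.sin(x),0]) for x in t]+[bot.get_obs()['tcp_pos']-[0,0,.017]]
print(((w2px(d,P)-[220,110])*800/280).round(),bot.get_obs()['tcp_pos'])
E
```

```text
[[487. 358.]
 [686. 470.]
 [718. 235.]
 [503. 102.]
 [268. 236.]
 [269. 473.]
 [472. 577.]
 [271. 371.]] [ 0.4854678  -0.12867092  0.08431559]
```

View pics/w2.png

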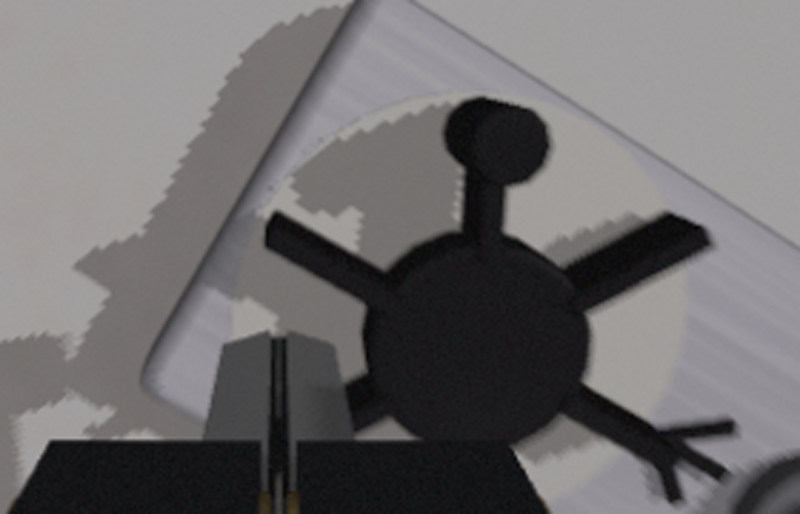

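The finger tip's front edge is at crop v≈335, u 220–338. The hub centre is at (476,340) and the fin ahead ends at (270,225). To centre the finger in the gap it must go about 6 mm forward and 4 mm outward. Then it goes down.

Emit:
play_rows --motion '[{"translation": [0.04, -0.027, 0], "yaw": 0}, {"translation": [0, 0, 0], "yaw": 0}, {"translation": [0, 0, 0.05], "yaw": 0}, {"translation": [0, 0, 0.05], "yaw": 0}, {"translation": [0, 0, 0.05], "yaw": 0}]'

```text
time: 3.22
tcp_pos: [0.4888, -0.1222, 0.0651]
ee_rot: [[0.628, 0.779, 0.002], [0.779, -0.628, -0.0], [0.001, 0.001, -1.0]]
contact_force: [0.2, -0.5, -0.1]
width: 0.0004
grasp_force: 0.0
```

```bash
python3 - <<'E'
from h import *
d=optics.get_image('wrist')
a=cv2.resize(d['image'][110:290,220:500,::-1],(800,514),interpolation=cv2.INTER_CUBIC)
cv2.imwrite('pics/w3.png',a)
for i in range(3):
    o=bot.get_obs(); print(o['tcp_pos'],o['contact_force'],px2w(d,(220+476/2.857,110+340/2.857),.06))
    optics.get_image('top')
E
```

```text
[ 0.48786635 -0.12202747  0.06356197] [-1.78759998  0.94819891 -1.04012388] [ 0.52838758 -0.13917037  0.06      ]
[ 0.48771822 -0.12199921  0.06398666] [-0.19035476 -0.40663113 -0.09353465] [ 0.52838758 -0.13917037  0.06      ]
[ 0.48795306 -0.12198938  0.06445961] [-0.21577123 -0.33268405 -0.05013698] [ 0.52838758 -0.13917037  0.06      ]
```

View pics/w3.png

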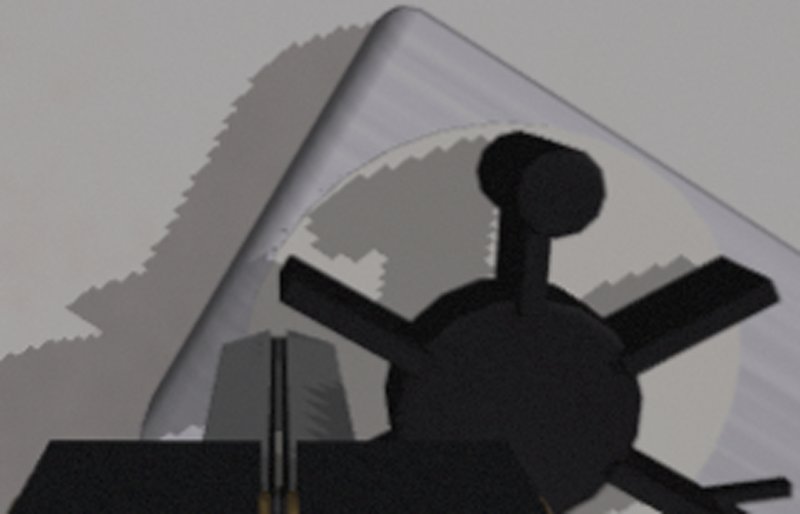

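```bash
python3 - <<'E'
from h import *
d=optics.get_image('wrist'); o=bot.get_obs(); p=o['tcp_pos']; R=o['ee_rot']
f=lambda P:((w2px(d,P)-[220,110])*800/280).round()
tip=p+R@[0,0,.017]
print('tip front corners',f([tip+R@[.008,s*.0125,0] for s in(-1,1)]), 'centre',f([tip]))
for uv in((514,402),):
    c=px2w(d,np.array(uv)/2.857+[220,110],.06); print(c, 'in tool',R.T@(c-p))
    for a in range(6):
        t=np.radians(-68.8+60*a); e=c+[.06*np.cos(t),.06*np.sin(t),.002]; print(f([e]))
E
```

```text
tip front corners [[226. 337.]
 [336. 337.]] centre [[281. 370.]]
[ 0.52597502 -0.15555371  0.06      ] in tool [-0.00252952  0.05032237  0.00500243]
[[734. 527.]]
[[775. 270.]]
[[538. 122.]]
[[273. 270.]]
[[274. 531.]]
[[497. 643.]]
```

The predicted tip corners (226/336,337) match the seen ones (220/338,335), so the geometry holds. The wheel axis is 50.3 mm inward of the finger and 2.5 mm behind it. Now I sweep around the axis, turning as I go.

Emit:
play_rows --motion '[{"translation": [0.02, 0.0006, 0], "yaw": 0.75}, {"translation": [0.02, 0.0006, 0], "yaw": 0.75}, {"translation": [0.02, 0.0006, 0], "yaw": 0.75}, {"translation": [0.02, 0.0006, 0], "yaw": 0.75}, {"translation": [0.02, 0.0006, 0], "yaw": 0.75}]'

```text
time: 3.88
tcp_pos: [0.4993, -0.1121, 0.0652]
ee_rot: [[0.831, 0.556, -0.0], [0.556, -0.831, -0.0], [-0.0, 0.0, -1.0]]
contact_force: [-1.4, -1.4, -0.3]
width: 0.0002
grasp_force: 1.0
```

Emit:
play_rows --motion '[{"translation": [0.0134, 0.0003, 0], "yaw": 0.5}, {"translation": [0.0134, 0.0003, 0], "yaw": 0.5}, {"translation": [0.0134, 0.0003, 0], "yaw": 0.5}, {"translation": [0.0134, 0.0003, 0], "yaw": 0.5}, {"translation": [0.0134, 0.0003, 0], "yaw": 0.5}]'

```text
time: 4.3
tcp_pos: [0.508, -0.1075, 0.0652]
ee_rot: [[0.925, 0.38, -0.001], [0.38, -0.925, -0.0], [-0.001, 0.0, -1.0]]
contact_force: [-2.2, -1.4, 1.0]
width: 0.0005
grasp_force: 1.1
```

Emit:
play_rows --motion '[{"translation": [0.0134, 0.0003, 0], "yaw": 0.5}, {"translation": [0.0134, 0.0003, 0], "yaw": 0.5}, {"translation": [0.0134, 0.0003, 0], "yaw": 0.5}, {"translation": [0.0134, 0.0003, 0], "yaw": 0.5}, {"translation": [0.0134, 0.0003, 0], "yaw": 0.5}]'

```text
time: 4.72
tcp_pos: [0.5179, -0.1044, 0.0652]
ee_rot: [[0.982, 0.189, -0.0], [0.189, -0.982, -0.0], [-0.0, 0.0, -1.0]]
contact_force: [-0.6, 0.2, -0.1]
width: 0.0004
grasp_force: 0.3
```

The force has dropped, so it has probably clicked. I'll check the wheel by sampling darkness at the predicted fin and knob places in the wrist image.

```bash
cat >> h.py <<'E'
C=np.array([.526,-.1556]); YA=-68.8
def prof(d,r,z,angs,c=C):
    t=np.radians(YA+np.asarray(angs)); P=np.c_[c[0]+r*np.cos(t),c[1]+r*np.sin(t),0*t+z]
    uv=w2px(d,P); g=cv2.cvtColor(d['image'],cv2.COLOR_RGB2GRAY)
    return [int(g[int(round(v)),int(round(u))]) if 0<=u<640 and 0<=v<400 else -1 for u,v in uv]
E
python3 - <<'E'
from h import *
A=np.arange(0,360,5)
for n in('wrist','top'):
    d=optics.get_image(n)
    print(n,'fins r45');print(dict(zip(A.tolist(),prof(d,.045,.062,A))))
    print('knob r57 z72');print(dict(zip(A.tolist(),prof(d,.055,.073,A))))
E
```

```text
wrist fins r45
{0: 155, 5: 154, 10: 155, 15: 155, 20: 155, 25: 26, 30: 19, 35: 14, 40: 11, 45: 154, 50: 155, 55: 154, 60: 155, 65: 155, 70: 156, 75: 29, 80: 25, 85: 26, 90: 21, 95: 75, 100: 113, 105: 112, 110: 112, 115: 112, 120: 113, 125: 114, 130: 140, 135: 146, 140: 80, 145: 19, 150: 24, 155: 81, 160: 90, 165: 90, 170: 89, 175: 89, 180: 90, 185: 22, 190: 23, 195: 24, 200: 24, 205: 23, 210: 22, 215: 26, 220: 38, 225: 39, 230: 39, 235: 35, 240: 35, 245: 37, 250: 35, 255: 36, 260: 33, 265: 35, 270: 36, 275: 38, 280: 72, 285: 72, 290: 64, 295: 59, 300: 50, 305: 36, 310: 145, 315: 146, 320: 155, 325: 155, 330: 23, 335: 15, 340: 18, 345: 155, 350: 155, 355: 156}
knob r57 z72
{0: 140, 5: 101, 10: 24, 15: 27, 20: 140, 25: 141, 30: 140, 35: 25, 40: 14, 45: 101, 50: 155, 55: 155, 60: 155, 65: 154, 70: 155, 75: 155, 80: 27, 85: 26, 90: 26, 95: 12, 100: 18, 105: 111, 110: 135, 115: 155, 120: 155, 125: 156, 130: 154, 135: 154, 140: 16, 145: 20, 150: 78, 155: 32, 160: 68, 165: 83, 170: 77, 175: 73, 180: 26, 185: 56, 190: 28, 195: 61, 200: 32, 205: 38, 210: 34, 215: 37, 220: 34, 225: 38, 230: 37
[... 816 characters left out ...]
: 94, 330: 92, 335: 96, 340: 93, 345: 95, 350: 92, 355: 98}
knob r57 z72
{0: 96, 5: 97, 10: 95, 15: 97, 20: 98, 25: 100, 30: 95, 35: 96, 40: 95, 45: 92, 50: 90, 55: 91, 60: 90, 65: 90, 70: 83, 75: 83, 80: 82, 85: 81, 90: 76, 95: 76, 100: 75, 105: 72, 110: 67, 115: 66, 120: 69, 125: 59, 130: 61, 135: 57, 140: 59, 145: 54, 150: 54, 155: 54, 160: 53, 165: 53, 170: 52, 175: 53, 180: 53, 185: 53, 190: 54, 195: 57, 200: 61, 205: 61, 210: 65, 215: 65, 220: 67, 225: 69, 230: 69, 235: 74, 240: 75, 245: 75, 250: 75, 255: 77, 260: 81, 265: 78, 270: 84, 275: 81, 280: 88, 285: 87, 290: 91, 295: 93, 300: 93, 305: 94, 310: 93, 315: 94, 320: 95, 325: 98, 330: 96, 335: 97, 340: 97, 345: 97, 350: 97, 355: 98}
```

The fins sit about 30° from the click positions, so the wheel is right at the hump and needs a little more.

Emit:
play_rows --motion '[{"translation": [0.0067, 0.0001, 0], "yaw": 0.25}, {"translation": [0.0067, 0.0001, 0], "yaw": 0.25}, {"translation": [0.0067, 0.0001, 0], "yaw": 0.25}, {"translation": [0.0067, 0.0001, 0], "yaw": 0.25}, {"translation": [0.0067, 0.0001, 0], "yaw": 0.25}]'

```text
time: 5.23
tcp_pos: [0.523, -0.1036, 0.065]
ee_rot: [[0.996, 0.091, 0.0], [0.091, -0.996, 0.0], [0.0, -0.0, -1.0]]
contact_force: [0.4, -0.7, -0.6]
width: 0.0003
grasp_force: 0.0
```

Emit:
play_rows --motion '[{"translation": [0, 0, 0], "yaw": 0}, {"translation": [0, 0, 0], "yaw": 0}, {"translation": [0, 0, 0], "yaw": 0}, {"translation": [0, 0, 0], "yaw": 0}, {"translation": [0, 0, 0], "yaw": 0}]'

```text
time: 5.65
tcp_pos: [0.5228, -0.1036, 0.065]
ee_rot: [[0.996, 0.093, -0.0], [0.093, -0.996, 0.0], [-0.0, -0.0, -1.0]]
contact_force: [-0.2, 0.6, -0.3]
width: 0.0004
grasp_force: 0.0
```

```bash
python3 - <<'E'
from h import *
A=np.arange(0,360,5)
d=optics.get_image('wrist'); cv2.imwrite('pics/w4raw.png',d['image'][:,:,::-1])
for r,z in((.045,.062),(.055,.073)): print([int(a) for a,v in zip(A,prof(d,r,z,A)) if 0<=v<35])
E
```

```text
[0, 5, 10, 45, 50, 55, 60, 65, 115, 180, 185, 190, 195, 200, 205, 210, 235, 250, 260, 305, 355]
[5, 15, 50, 55, 60, 65, 70, 75, 115, 170, 175, 185, 205, 210, 215, 225, 240]
```

The first click is done: fins at 0/60/120/300 and knob at 60°, so the wheel rests one click short of the arrow. The same gap works for the second click, where the fin ahead is again plain, so I continue the sweep in it.

Emit:
play_rows --motion '[{"translation": [0.02, 0.003, 0], "yaw": 0.75}, {"translation": [0.02, 0.003, 0], "yaw": 0.75}, {"translation": [0.02, 0.002, 0], "yaw": 0.75}, {"translation": [0.02, 0.0006, 0], "yaw": 0.75}, {"translation": [0.02, 0.0006, 0], "yaw": 0.75}]'

```text
time: 6.12
tcp_pos: [0.5379, -0.1053, 0.065]
ee_rot: [[0.978, -0.209, 0.0], [-0.209, -0.978, 0.0], [-0.0, -0.0, -1.0]]
contact_force: [0.5, -0.2, -0.2]
width: 0.0003
grasp_force: 0.0
```

Emit:
play_rows --motion '[{"translation": [0.0134, 0.0003, 0], "yaw": 0.5}, {"translation": [0.0134, 0.0003, 0], "yaw": 0.5}, {"translation": [0.0134, 0.0003, 0], "yaw": 0.5}, {"translation": [0.0134, 0.0003, 0], "yaw": 0.5}, {"translation": [0.0134, 0.0003, 0], "yaw": 0.5}]'

```text
time: 6.53
tcp_pos: [0.5474, -0.1084, 0.065]
ee_rot: [[0.917, -0.398, -0.0], [-0.398, -0.917, 0.0], [-0.0, -0.0, -1.0]]
contact_force: [0.6, -0.3, 0.3]
width: 0.0008
grasp_force: 0.0
```

Emit:
play_rows --motion '[{"translation": [0.0134, 0.0003, 0], "yaw": 0.5}, {"translation": [0.0134, 0.0003, 0], "yaw": 0.5}, {"translation": [0.0134, 0.0003, 0], "yaw": 0.5}, {"translation": [0.0134, 0.0003, 0], "yaw": 0.5}, {"translation": [0.0134, 0.0003, 0], "yaw": 0.5}]'

```text
time: 6.95
tcp_pos: [0.5562, -0.1129, 0.065]
ee_rot: [[0.82, -0.572, -0.0], [-0.572, -0.82, 0.0], [-0.0, -0.0, -1.0]]
contact_force: [-0.8, 2.6, 1.9]
width: 0.0003
grasp_force: 1.0
```

Emit:
play_rows --motion '[{"translation": [0.0134, 0.0003, 0], "yaw": 0.5}, {"translation": [0.0134, 0.0003, 0], "yaw": 0.5}, {"translation": [0.0134, 0.0003, 0], "yaw": 0.5}, {"translation": [0.0134, 0.0003, 0], "yaw": 0.5}, {"translation": [0.0134, 0.0003, 0], "yaw": 0.5}]'

```text
time: 7.37
tcp_pos: [0.5639, -0.1192, 0.065]
ee_rot: [[0.69, -0.723, 0.0], [-0.723, -0.69, 0.001], [-0.0, -0.001, -1.0]]
contact_force: [0.2, 2.8, -0.4]
width: 0.0002
grasp_force: 1.2
```

```bash
python3 - <<'E'
from h import *
A=np.arange(0,360,5)
d=optics.get_image('wrist')
for r,z in((.045,.062),(.055,.073)): print([int(a) for a,v in zip(A,prof(d,r,z,A)) if 0<=v<35])
E
```

```text
[30, 35, 40, 90, 95, 100, 130, 135, 140, 145, 150, 155, 160, 165, 285, 290, 295, 340, 345, 350, 355]
[30, 35, 40, 45, 90, 95, 100, 125, 350, 355]
```

Emit:
play_rows --motion '[{"translation": [0.0067, 0.0001, 0], "yaw": 0.25}, {"translation": [0.0067, 0.0001, 0], "yaw": 0.25}, {"translation": [0.0067, 0.0001, 0], "yaw": 0.25}, {"translation": [0.0067, 0.0001, 0], "yaw": 0.25}, {"translation": [0.0067, 0.0001, 0], "yaw": 0.25}]'

```text
time: 7.83
tcp_pos: [0.5671, -0.1238, 0.065]
ee_rot: [[0.615, -0.789, 0.0], [-0.789, -0.615, 0.0], [-0.0, -0.0, -1.0]]
contact_force: [0.5, 1.8, 0.5]
width: 0.0002
grasp_force: 0.8
```

Emit:
play_rows --motion '[{"translation": [0.0067, 0.0001, 0], "yaw": 0.25}, {"translation": [0.0067, 0.0001, 0], "yaw": 0.25}, {"translation": [0.0067, 0.0001, 0], "yaw": 0.25}, {"translation": [0, 0, 0], "yaw": 0}, {"translation": [0, 0, 0], "yaw": 0}]'

```text
time: 8.25
tcp_pos: [0.5688, -0.1263, 0.065]
ee_rot: [[0.567, -0.823, -0.0], [-0.823, -0.567, -0.0], [0.0, 0.0, -1.0]]
contact_force: [-0.2, 1.1, -0.6]
width: 0.0008
grasp_force: 0.3
```

```bash
python3 - <<'E'
from h import *
A=np.arange(0,360,5)
d=optics.get_image('wrist')
for r,z in((.045,.062),(.055,.073)): print([int(a) for a,v in zip(A,prof(d,r,z,A)) if 0<=v<35])
E
```

```text
[25, 30, 80, 85, 90, 120, 125, 130, 135, 140, 145, 150, 155, 275, 280, 285, 330, 335, 340, 345]
[20, 25, 30, 35, 80, 85, 115, 135, 180, 340, 345, 350]
```

Near the hump, a bit more.

Emit:
play_rows --motion '[{"translation": [0.0067, 0.0001, 0], "yaw": 0.25}, {"translation": [0.0067, 0.0001, 0], "yaw": 0.25}, {"translation": [0.0067, 0.0001, 0], "yaw": 0.25}, {"translation": [0.0067, 0.0001, 0], "yaw": 0.25}, {"translation": [0, 0, 0], "yaw": 0}]'

```text
time: 8.72
tcp_pos: [0.571, -0.1299, 0.065]
ee_rot: [[0.498, -0.867, -0.0], [-0.867, -0.498, -0.0], [0.0, 0.0, -1.0]]
contact_force: [-1.1, -0.4, 0.9]
width: 0.0003
grasp_force: 0.0
```

Emit:
play_rows --motion '[{"translation": [0, 0, 0], "yaw": 0}, {"translation": [0, 0, 0], "yaw": 0}, {"translation": [0, 0, 0], "yaw": 0}, {"translation": [0, 0, 0], "yaw": 0}, {"translation": [0, 0, 0], "yaw": 0}]'

```text
time: 9.13
tcp_pos: [0.5709, -0.1295, 0.065]
ee_rot: [[0.5, -0.866, 0.0], [-0.866, -0.5, 0.0], [0.0, -0.0, -1.0]]
contact_force: [0.2, 0.1, -0.3]
width: 0.0006
grasp_force: 0.1
```

```bash
python3 - <<'E'
from h import *
A=np.arange(0,360,5)
d=optics.get_image('wrist')
for r,z in((.045,.062),(.055,.073)): print([int(a) for a,v in zip(A,prof(d,r,z,A)) if 0<=v<35])
o=bot.get_obs(); c=np.r_[C,.06]; print(o['ee_rot'].T@(c-o['tcp_pos']))
E
```

```text
[0, 5, 10, 50, 55, 115, 120, 125, 130, 135, 140, 145, 150, 245, 250, 305, 310, 315]
[0, 5, 10, 15, 55, 85, 110, 130, 310, 315, 355]
[0.00011535 0.05198456 0.0050154 ]
```

The second click is done. Next I lift straight up and look.

Emit:
play_rows --motion '[{"translation": [0, 0, -0.1], "yaw": 0}, {"translation": [0, 0, -0.2], "yaw": 0}, {"translation": [0, 0, -0.2], "yaw": 0}, {"translation": [0, 0, -0.2], "yaw": 0}, {"translation": [0, 0, -0.2], "yaw": 0}]'

```text
time: 9.6
tcp_pos: [0.5706, -0.1295, 0.2014]
ee_rot: [[0.5, -0.866, -0.0], [-0.866, -0.5, 0.0], [-0.0, 0.0, -1.0]]
contact_force: [-0.3, -0.4, 0.4]
width: 0.0
grasp_force: 0.0
```

```bash
python3 - <<'E'
from h import *
d=optics.get_image('wrist'); cv2.imwrite('pics/w5.png',d['image'][:,:,::-1])
o=bot.get_obs();print(o['tcp_pos'])
y=np.radians(111.2); c=np.r_[C,.06]; b=np.r_[C-.122*np.array([np.cos(y),np.sin(y)]),.045]
print(w2px(d,[c,b]))
E
```

```text
[ 0.57310488 -0.13009254  0.20730349]
[[365.72873505 194.27467597]
 [386.10244701  75.89998823]]
```

View pics/w5.png

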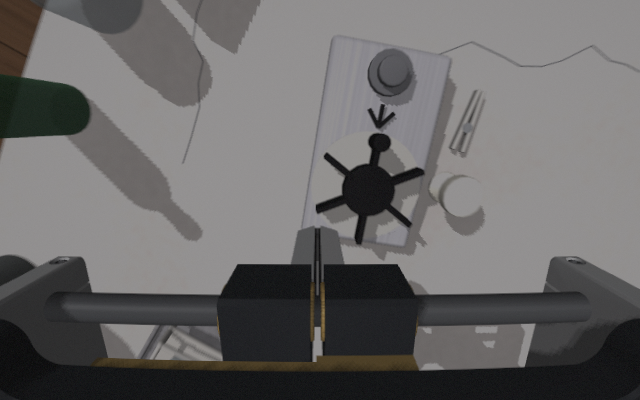

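The knobbed fin at (380,143) points straight at the arrow at (378,125), and the timer, egg cup (461,195) and peg (467,122) are undisturbed. The button cap is at (394,68). I'll triangulate it with the first top view.

```bash
python3 - <<'E'
from h import *
from scipy.optimize import least_squares
d=optics.get_image('wrist'); e=optics.get_image('top')
r=lambda P:np.r_[w2px(d,P)[0]-[394.5,67.5],w2px(e,P)[0]-[416,177.6]]
s=least_squares(r,[.57,-.27,.05]); print('button',s.x,s.fun)
r=lambda P:np.r_[w2px(d,P)[0]-[368.7,189.5],w2px(e,P)[0]-[369.5,193]]
w=least_squares(r,[.52,-.16,.06]); print('hub',w.x,w.fun)
D_=s.x-w.x; print(D_,np.hypot(*D_[:2]),np.degrees(np.arctan2(D_[1],D_[0])))
o=bot.get_obs(); R=o['ee_rot']; print(o['tcp_pos'])
for b in (s.x,np.r_[C+.122*np.array([np.cos(np.radians(-68.8)),np.sin(np.radians(-68.8))]),.05]): print(b,R.T@(b-o['tcp_pos'])/.15)
E
```

```text
button [ 0.56999857 -0.28234728  0.04506604] [-0.26115363  0.36909918  1.17160523  0.01766302]
hub [ 0.52644036 -0.16105054  0.05358129] [ 0.00607808 -0.00332911 -0.01335726 -0.00784103]
[ 0.04355821 -0.12129675 -0.00851525] 0.12888063828451077 -70.24655672481745
[ 0.57208006 -0.1297012   0.20231002]
[ 0.56999857 -0.28234728  0.04506604] [0.87212417 0.52453701 1.04831472]
[ 0.5701182 -0.2693435  0.05     ] [0.79751275 0.48038965 1.01541769]
```

Emit:
play_rows --motion '[{"translation": [0.164, 0.098, 0.08], "yaw": 0}, {"translation": [0.164, 0.098, 0.1], "yaw": 0}, {"translation": [0.164, 0.098, 0.15], "yaw": 0}, {"translation": [0.164, 0.098, 0.17], "yaw": 0}, {"translation": [0.164, 0.098, 0.17], "yaw": 0}]'

```text
time: 10.17
tcp_pos: [0.5681, -0.2738, 0.0975]
ee_rot: [[0.5, -0.866, -0.001], [-0.866, -0.5, 0.0], [-0.001, 0.0, -1.0]]
contact_force: [0.1, -0.0, 0.6]
width: 0.0006
grasp_force: 0.0
```

```bash
python3 - <<'E'
from h import *
optics.get_image('top'); d=optics.get_image('wrist'); o=bot.get_obs(); R=o['ee_rot']; p=o['tcp_pos']
cv2.imwrite('pics/w6.png',cv2.resize(d['image'][110:290,220:500,::-1],(800,514),interpolation=cv2.INTER_CUBIC))
f=lambda P:((w2px(d,P)-[220,110])*800/280).round()
tip=p+R@[0,0,.017]
print(p,'tip',f([tip,tip+R@[.008,-.0125,0],tip+R@[.008,.0125,0]]))
for z in(.042,.048,.054):
    P=np.r_[tip[:2],z]; print(z,f([P,P+R@[.015,0,0],P+R@[-.015,0,0],P+R@[0,.015,0]]))
E
```

```text
[ 0.5647084  -0.27684781  0.09425221] tip [[272. 377.]
 [216. 343.]
 [327. 344.]]
0.042 [[272. 326.]
 [272. 272.]
 [272. 378.]
 [328. 326.]]
0.048 [[272. 333.]
 [272. 278.]
 [272. 387.]
 [329. 334.]]
0.054 [[272. 341.]
 [272. 285.]
 [272. 396.]
 [331. 341.]]
```

View pics/w6.png

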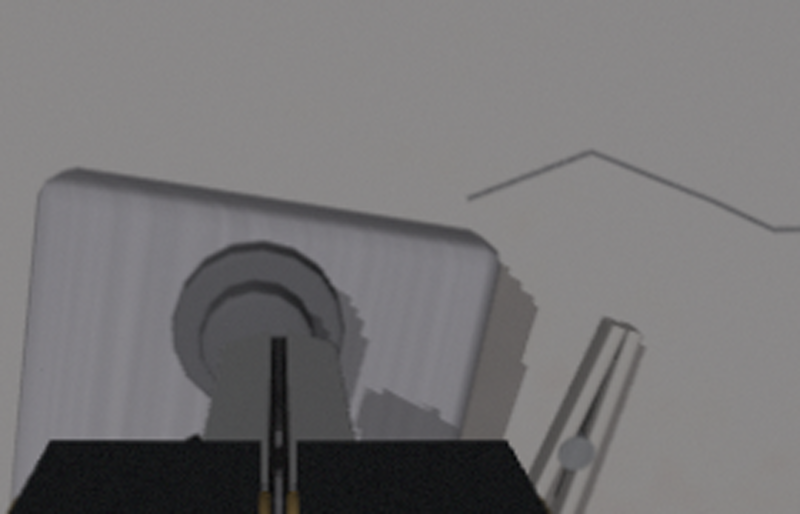

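The cap centre is at crop (257,345), while the tip is over about (279,333). I move 6 mm in −y and 3 mm in −x, then go down.

Emit:
play_rows --motion '[{"translation": [-0.02, -0.04, 0], "yaw": 0}, {"translation": [0, 0, 0.04], "yaw": 0}, {"translation": [0, 0, 0.04], "yaw": 0}, {"translation": [0, 0, 0.04], "yaw": 0}, {"translation": [0, 0, 0], "yaw": 0}]'

```text
time: 10.68
tcp_pos: [0.5722, -0.266, 0.0804]
ee_rot: [[0.501, -0.865, -0.001], [-0.865, -0.501, 0.001], [-0.001, 0.0, -1.0]]
contact_force: [-1.0, 1.2, -0.1]
width: 0.0005
grasp_force: 0.0
```

Emit:
play_rows --motion '[{"translation": [0, 0, 0.01], "yaw": 0}, {"translation": [0, 0, 0.01], "yaw": 0}, {"translation": [0, 0, 0.01], "yaw": 0}, {"translation": [0, 0, 0.01], "yaw": 0}, {"translation": [0, 0, 0], "yaw": 0}]'

```text
time: 11.1
tcp_pos: [0.5724, -0.2671, 0.0753]
ee_rot: [[0.5, -0.866, -0.0], [-0.866, -0.5, 0.0], [-0.0, 0.0, -1.0]]
contact_force: [-0.6, 0.1, 0.1]
width: 0.0004
grasp_force: 0.0
```

Emit:
play_rows --motion '[{"translation": [0, 0, 0.01], "yaw": 0}, {"translation": [0, 0, 0.01], "yaw": 0}, {"translation": [0, 0, 0.01], "yaw": 0}, {"translation": [0, 0, 0.01], "yaw": 0}, {"translation": [0, 0, 0], "yaw": 0}]'

```text
time: 11.52
tcp_pos: [0.5726, -0.2673, 0.0694]
ee_rot: [[0.5, -0.866, 0.0], [-0.866, -0.5, -0.0], [0.0, -0.0, -1.0]]
contact_force: [-0.2, -0.7, 2.3]
width: 0.0008
grasp_force: 1.4
```

Emit:
play_rows --motion '[{"translation": [0, 0, 0.01], "yaw": 0}, {"translation": [0, 0, 0.01], "yaw": 0}, {"translation": [0, 0, 0], "yaw": 0}, {"translation": [0, 0, 0], "yaw": 0}, {"translation": [0, 0, 0], "yaw": 0}]'

```text
time: 11.93
tcp_pos: [0.5727, -0.2673, 0.0671]
ee_rot: [[0.5, -0.866, 0.001], [-0.866, -0.5, 0.0], [0.0, -0.001, -1.0]]
contact_force: [-2.9, 0.6, 12.8]
width: 0.0002
grasp_force: 6.3
```

Emit:
play_rows --motion '[{"translation": [0, 0, 0.004], "yaw": 0}, {"translation": [0, 0, 0], "yaw": 0}, {"translation": [0, 0, 0], "yaw": 0}, {"translation": [0, 0, 0], "yaw": 0}, {"translation": [0, 0, 0], "yaw": 0}]'

```text
time: 12.35
tcp_pos: [0.5727, -0.2673, 0.0669]
ee_rot: [[0.5, -0.866, 0.001], [-0.866, -0.5, 0.0], [0.0, -0.001, -1.0]]
contact_force: [-4.5, 2.3, 18.6]
width: 0.0006
grasp_force: 9.6
```

It is on a hard stop, so the button is fully down. Now I release and rise clear.

Emit:
play_rows --motion '[{"translation": [0, 0, -0.02], "yaw": 0}, {"translation": [0, 0, -0.03], "yaw": 0}, {"translation": [0, 0, -0.04], "yaw": 0}, {"translation": [0, 0, -0.1], "yaw": 0}, {"translation": [0, 0, -0.2], "yaw": 0}]'

```text
time: 12.77
tcp_pos: [0.5706, -0.2663, 0.1223]
ee_rot: [[0.5, -0.866, -0.005], [-0.866, -0.5, 0.002], [-0.004, 0.003, -1.0]]
contact_force: [0.1, -0.6, 0.2]
width: 0.0005
grasp_force: 0.0
```

Emit:
play_rows --motion '[{"translation": [-0.1, 0, -0.2], "yaw": 0}, {"translation": [-0.1, 0, -0.2], "yaw": 0}, {"translation": [-0.1, 0, -0.1], "yaw": 0}, {"translation": [-0.1, 0, 0], "yaw": 0}, {"translation": [0, 0, 0], "yaw": 0}]'

```text
time: 13.18
tcp_pos: [0.542, -0.213, 0.2007]
ee_rot: [[0.502, -0.865, 0.001], [-0.865, -0.502, 0.001], [-0.0, -0.002, -1.0]]
contact_force: [0.0, -0.6, 0.4]
width: 0.0004
grasp_force: 0.0
```

```bash
python3 - <<'E'
from h import *
d=optics.get_image('wrist')
cv2.imwrite('pics/w7.png',cv2.resize(d['image'][0:260,200:560,::-1],(800,578),interpolation=cv2.INTER_CUBIC))
print(bot.get_obs()['tcp_pos'])
E
```

```text
[ 0.54226628 -0.21410009  0.20007816]
```

View pics/w7.png

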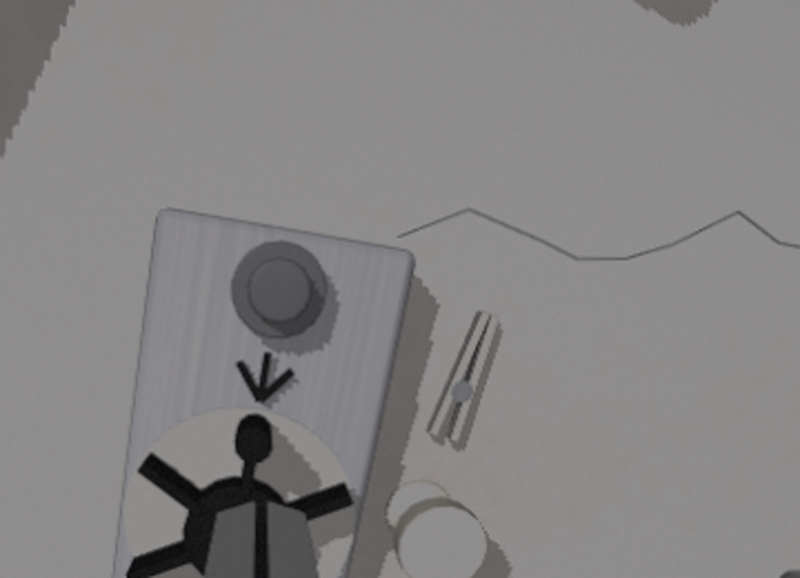

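The knobbed fin at (253,438) is at the arrow tip (261,402). The button cap is up again at (279,289), its neighbours are in place and the robot is clear, so I'm handing in.

```bash
python3 -c "
from bench import order
print(order.hand_in())"
```

```text
the job is handed in; nothing more can be done
None
```

The job is handed in: I clicked the wheel twice, one click at a time, so the knobbed fin stands at the arrow, then pressed the start button fully down and let it come up; the last picture shows nothing disturbed near the timer.

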